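# Fold the two leaves of a folding board shut

## Task

Close the white folding board so that it can go back into the cupboard: with the fingertips push the narrow leaf over its hinge until it lies flat on the board, then push the wide leaf over so that it lies flat on top of it. Turn the leaves gently, without squeezing or slamming them; do not lift, tip or shove the board, and leave everything around it where it is.

Things in the scene. Friction and masses are not known exactly. Their poses are not given: they have to be found in the camera images.
- board: white folding board's base: a loose slab of about 1.3 kg on rubber feet, 220 mm along its x (the hinge direction, roughly away from the robot), 172 mm along its y, top 18 mm above the table (hinge rail at -y 18.5 mm, at +y 26.5 mm). Origin: centre of underside, z up. Wide leaf hinged along its +y side, narrow leaf along its -y side. Nothing lies on it
- narrow_leaf_hinge (a point): middle of the narrow leaf's hinge axis, which runs parallel to the board's x axis at board y = -80 mm, 22.5 mm above the table, in the leaf's mid-plane
- wide_leaf_hinge (a point): middle of the wide leaf's hinge axis, which runs parallel to the board's x axis at board y = +80 mm, 30.5 mm above the table, in the leaf's mid-plane. Shut, the wide leaf lies 2 mm above the shut narrow leaf, so the narrow one must be shut first
- narrow_leaf (a joint): hinge angle, rad, of the narrow leaf, a rigid white plastic plate 210 mm along the hinge, 90 mm from hinge axis to free edge, 6 mm thick. 0: level, sticking out from the board; 1.57: upright; 3.14 (soft stop): folded over, flat above the board. Starts at 0.8 to 1.2, leaning outwards. Stiff hinge: it stays where left and takes about 1 to 3 N at the free edge to turn
- narrow_leaf_edge (a point): middle of the narrow leaf's free edge (in its mid-plane), 90 mm from the hinge axis; moves with the leaf
- wide_leaf (a joint): hinge angle, rad, of the wide leaf, a rigid white plastic plate 210 mm along the hinge, 130 mm from hinge axis to free edge, 6 mm thick. 0: level, sticking out from the board; 1.57: upright; 3.14 (soft stop): folded over, flat above the board. Starts at 0.8 to 1.2, leaning outwards. Stiff hinge: it stays where left and takes about 1 to 3 N at the free edge to turn
- wide_leaf_edge (a point): middle of the wide leaf's free edge (in its mid-plane), 130 mm from the hinge axis; moves with the leaf
- soap_carton: cardboard soap carton, 60 x 90 x 32 mm, lying beyond the board's far end; origin centre of underside
- tape_measure: black pocket tape measure, 55 x 55 x 30 mm, beyond the board's far end; origin centre of underside
- stain_jar: small jar with white cap, 52 mm across, 60 mm tall, before the board's near end; origin centre of underside
- clothes_peg: wooden clothes peg, 75 x 12 x 14 mm, before the board's near end; origin centre of underside
- spray_starch: upright spray can, 52 mm across, 150 mm tall, well outside the wide leaf; origin centre of underside
- lint_roller: lint roller lying down, 200 mm long, 40 mm across, well outside the narrow leaf; origin under it, where its handle meets its roll

How it is judged:
By the outcome, as a careful person would: the job done as asked, in the order asked, and still so for the second after the job is handed in, with the robot touching nothing.
It also fails if it takes over 51 s, if anything falls off the work surface, if the arm or the gripper's body presses on something with over 40 N, if the wrist force passes 120 N, or if a joint passes its speed limit or range.

## Robot

A 6-joint arm with a two-finger parallel gripper is mounted at the origin on the work surface. World frame = base frame: x ahead of the robot, y to its left, z up, the work surface at z = 0. Lengths are in m, angles in rad, forces in N, time in s.
With the tool pointing down it reaches from about 0.375 to 0.9 m from the base axis. Payload 3.1 kg.
Tool frame: the origin (TCP) lies on the centre line of the jaws, within the pads' length; the fingertips stand 25 mm ahead of it and the grasp point (between the pads) lies 6 mm ahead of it (manip.tips_ahead is the distance from the TCP to the fingertips, in m); z points along the fingers, y is the direction in which the jaws open and shut (so a half turn about z gives the same grasp; the last joint's range is limited). The gripper opens to 85 mm and grips with 20 to 120 N. Pads are 22 mm wide; open, the fingers measure 114 mm over their backs; the gripper's body (76 mm by 85 mm) begins 54 mm behind the grasp point. The pads swing forward as they close: fully open they stand 13 mm farther back than shut.
Start: joints at [1.075, 0.527, 1.433, -0, 1.181, -0.178], TCP at [0.195, 0.594, 0.256] pointing down, gripper open.
Joint ranges: [-3.08, 3.08], [-0.75, 2.2], [0.22, 2.44], [-1.43, 4.57], [0, 2.65], [-2.85, 2.85]. Speed limits (rad/s): [2.79, 2.79, 3.14, 3.14, 3.14, 3.14].

## Interface

Orientations are given as a unit quaternion [x, y, z, w].
In Python, from station import manip gives the robot as it stands.
- The arm moves only by the tool play_rows, never from a script. Its argument "steps" is a list that holds one entry, the list of rows, each a list of 6 numbers: the shift along the tool's x, y, z in m, then the turn, a rotation vector about the tool's x, y, z in degrees. In form: [[[x, y, z, rx, ry, rz], ...]]. A call has 1 to 10 rows; each row shifts and turns the commanded pose from where the row before left it, along the tool's axes as they then stand; what a row does not reach is not made up. A row lasts 1/8 s, in which the tool goes at most 62.5 mm and 10.7 degrees, less where a joint would pass 70% of its speed; a pose out of reach is approached as far as the arm can. A call is refused whole if a number of a shift passes 0.0625 or a number of a turn 10.7, either way. A call with a gripper value outside its range is refused whole. "fingers" is the opening, from 0 (shut) to 1 (fully open), set as the call begins (left out, the last holds). The fingers move at their own pace and stop on an object; "squeeze" is the grip in N (left out, the last holds). Time passes only in rows, so rows that do not move let the fingers close. It gives the time, the measured TCP pose, the force and the opening at its end, in the units of the state.
- manip.sense(): the state, without advancing time (a new reading comes with each control period).
- manip.snapshot(name): name is "side" or "top"; returns a dict with "img" (480x640x3 uint8, red, green, blue), "K" (3x3 intrinsics, pixels), "world_from_camera" (4x4, takes a point from camera to world coordinates). Camera axes: x right, y down, z forward; pixel columns grow to the right and rows downward; lengths in m; the calibration is good to about 2 mm. A picture is of the moment at which its call begins. There is no depth.
- manip.sign_off(): hands the job in, once; it reports no verdict.
Trained networks look in a picture, given as the dict that the camera call returned (one of the last four; its "shot" number tells which), for a name from the list of things; names that differ only in an ending like _2 or _b are one class to them, and where a whole thing is asked for, a point or a joint stands for the part that bears it (a point fixed in the world has none). Each returns a list of dicts, best first, with "score" (0 to 1); they miss things now and then, are a little off and sometimes report something else, mostly with a low value. They report only what shows in the picture. A call takes as long as a camera call.
- manip.regions_of(label, picture): "pixels" (480x640 bool, what is visible of it) and "rect" ([left, top, right, bottom] in pixels, round what is visible of it).
- manip.pinpoint(label, picture): "point" ([column, row] in pixels: a listed point, or the origin of a listed thing).
The state is a dict: "t": time; "q": joint angles; "qd": joint speeds; "tau": joint torques, N m; "tcp_pos": TCP position; "tool_rot": TCP orientation; "force": force on the tool from outside, world axes, zero at the start; "ft_torque": the same for the moment, N m; "finger_gap": opening from 0.0 (shut) to 1.0 (fully open).
Only numpy, scipy, OpenCV 4.12 (cv2) and the standard library are available. Lean on these libraries where they do the work, as an engineer would, in place of code of your own. Each camera call takes 0.05 s, during which the arm holds its last target.

## Working session

There is one attempt and no reset: what is moved stays moved. The work goes in short steps, Python scripts to look and compute and a tool call to move; the robot and the scene stay as the last step left them, time stands still between calls to the robot, and variables do not carry over. Pictures are saved under pics/ and viewed, and the job is handed in when it is done.

Besides the shell and the picture viewer there is one more tool, called after ">>>" by a JSON object that holds its "fn" and its "kwargs". play_rows: Moves the arm, as the interface text tells. Its arguments: {"type":"object","properties":{"steps":{"type":"array"},"fingers":{"type":"number"},"squeeze":{"type":"number"}},"required":["steps"]}

```bash
mkdir -p pics; ls; python3 - <<'E'
from station import manip
import cv2, numpy as np
print(manip.sense())
for n in("side","top"):
    p=manip.snapshot(n); cv2.imwrite(f"pics/{n}0.png",p["img"][:,:,::-1]); print(n,p["K"].tolist(),p["world_from_camera"].round(4).tolist())
    for l in["board","narrow_leaf_hinge","wide_leaf_hinge","narrow_leaf_edge","wide_leaf_edge","soap_carton","tape_measure","stain_jar","clothes_peg","spray_starch","lint_roller"]:
        r=manip.pinpoint(l,p); print(l,[(np.round(x["point"],1).tolist(),round(x["score"],2)) for x in r[:2]])
E
```

```text
pics
{'t': 0.0, 'q': array([ 1.07446825e+00,  5.28471521e-01,  1.43391044e+00,  2.61951394e-05,
        1.18137051e+00, -1.78515831e-01]), 'qd': array([-9.33138907e-04, -9.95646092e-04,  1.72078074e-04, -1.02107053e-04,
        1.98597141e-04,  3.99676813e-05]), 'tau': array([-7.84792846e-04, -4.42355061e+01, -1.78017300e+01, -7.29632802e-05,
        8.43952439e-03, -4.27057643e-06]), 'tcp_pos': array([0.1949624 , 0.59312118, 0.25532767]), 'tool_rot': array([ 1.58243037e-01,  9.87399602e-01, -1.01500108e-03, -3.68937150e-04]), 'force': array([-0.44308526,  0.37015441, -0.48687167]), 'ft_torque': array([-0.00919418,  0.03292592, -0.01209571]), 'finger_gap': 1.0006396932640866}
side [[580.9531258211368, 0.0, 312.57129077809304], [0.0, 580.9531258211368, 239.7605226378747], [0.0, 0.0, 1.0]] [[0.9722, -0.1401, 0.1878, 0.3256], [-0.2335, -0.5124, 0.8264, -0.9218], [-0.0195, -0.8472, -0.5308, 0.7256], [0.0, 0.0, 0.0, 1.0]]
board [([294.4, 261.7], 0.91)]
narrow_leaf_hinge [([318.9, 263.7], 0.89)]
wide_leaf_hinge [([268.8, 233.7], 0.77)]
narrow_leaf_edge [([330.2, 241.0], 0.9), ([210.1, 214.
[... 236 characters left out ...]
]
lint_roller [([390.5, 318.2], 0.57)]
top [[483.029405888286, 0.0, 325.3024118423483], [0.0, 483.029405888286, 239.14907340216052], [0.0, 0.0, 1.0]] [[-0.0145, -0.9958, 0.0908, 0.4387], [-0.9998, 0.0132, -0.0151, 0.1117], [0.0138, -0.091, -0.9958, 1.1646], [0.0, 0.0, 0.0, 1.0]]
board [([308.2, 248.5], 0.69)]
narrow_leaf_hinge [([341.9, 233.5], 0.88)]
wide_leaf_hinge [([279.8, 266.8], 0.61)]
narrow_leaf_edge []
wide_leaf_edge [([256.5, 273.4], 0.91)]
soap_carton [([297.2, 180.3], 0.91), ([342.1, 230.6], 0.57)]
tape_measure [([251.1, 207.6], 0.69)]
stain_jar [([323.8, 307.5], 0.57)]
clothes_peg [([361.7, 286.5], 0.72)]
spray_starch [([207.6, 321.2], 0.97)]
lint_roller [([410.6, 187.3], 0.75)]
```

View pics/side0.png

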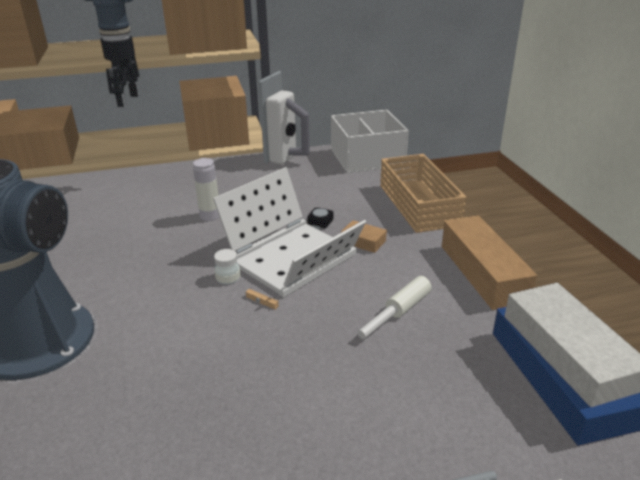

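View pics/top0.png

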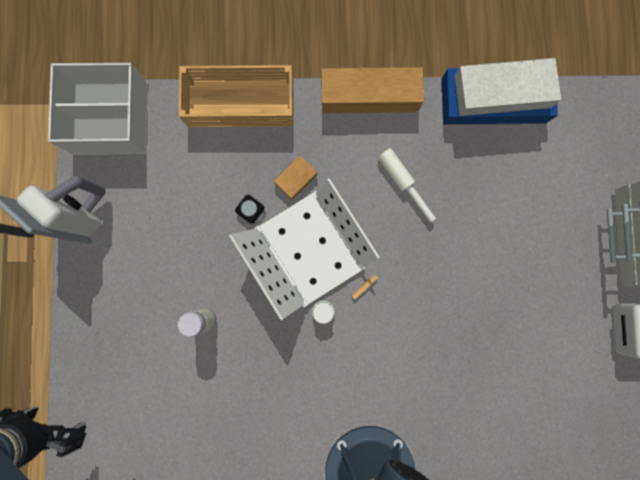

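Both views show the board rotated about 30° with both leaves leaning out. In the top view the narrow leaf is at about (350,220) and the wide one at about (265,275). I'll crop closer to fit the pose.

```bash
python3 - <<'E'
import cv2
a=cv2.imread("pics/side0.png")[160:300,205:375]; cv2.imwrite("pics/side0z.png",cv2.resize(a,None,fx=4.5,fy=4.2,interpolation=cv2.INTER_CUBIC))
b=cv2.imread("pics/top0.png")[170:330,220:390]; cv2.imwrite("pics/top0z.png",cv2.resize(b,None,fx=3.7,fy=3.7,interpolation=cv2.INTER_CUBIC))
from station import manip; print(manip.tips_ahead)
E
```

```text
0.025
```

View pics/side0z.png

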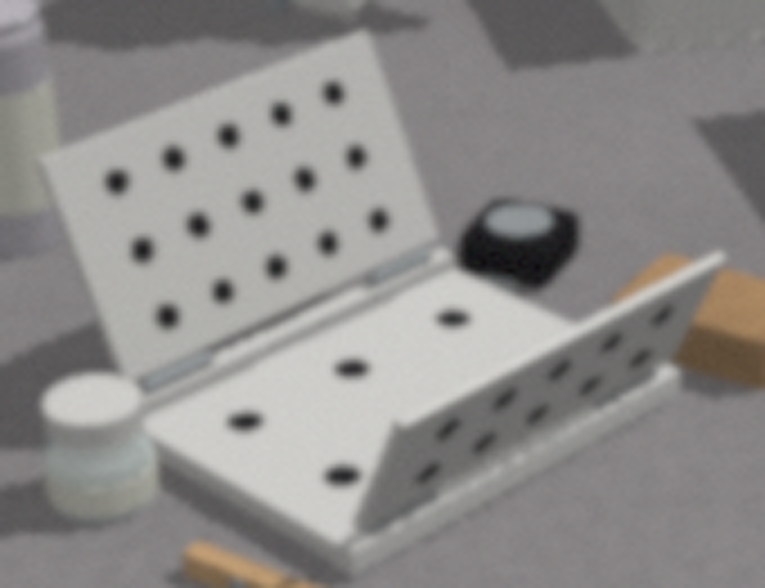

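View pics/top0z.png

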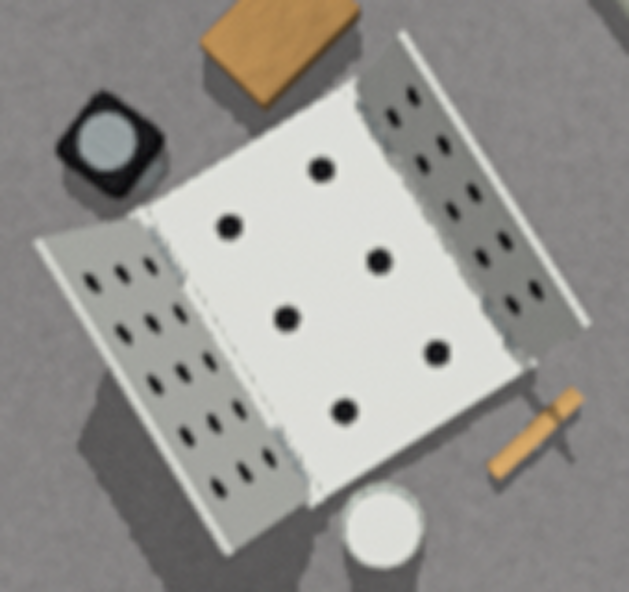

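```bash
cat > fit.py <<'E'
import numpy as np
from scipy.optimize import least_squares
KS=np.array([[580.953,0,312.571],[0,580.953,239.761],[0,0,1]]);KT=np.array([[483.029,0,325.302],[0,483.029,239.149],[0,0,1]])
def proj(p,K,W):
    c=np.linalg.inv(W)@np.append(p,1); u=K@c[:3]; return u[:2]/u[2]
def bpt(P,b): # board->world
    c,s=np.cos(P[2]),np.sin(P[2]); return np.array([P[0]+c*b[0]-s*b[1],P[1]+s*b[0]+c*b[1],b[2]])
def edge(P,leaf,x,r=None,off=0):  # off: along outer normal
    if leaf=='n':
        a=P[3]; r=.09 if r is None else r; return bpt(P,[x,-.08-r*np.cos(a)-off*np.sin(a),.0225+r*np.sin(a)-off*np.cos(a)])
    a=P[4]; r=.13 if r is None else r; return bpt(P,[x,.08+r*np.cos(a)+off*np.sin(a),.0305+r*np.sin(a)-off*np.cos(a)])
E
python3 - <<'E'
from fit import *
from station import manip
WS=manip.snapshot("side")["world_from_camera"];WT=manip.snapshot("top")["world_from_camera"]
np.savez("W.npz",WS=WS,WT=WT)
T=lambda u,v:np.array([220+u/3.7,170+v/3.7]);S=lambda u,v:np.array([205+u/4.5,160+v/4.2])
o=lambda l,x:(lambda P:edge(P,l,x)); b=lambda *q:(lambda P:bpt(P,q))
M=[(T(38,240),KT,WT,o('w',.105)),(T(230,553),KT,WT,o('w',-.105)),(T(403,33),KT,WT,o('n',.105)),(T(588,325),KT,WT,o('n',-.105)),
(T(535,362),KT,WT,b(-.11,-.086,.0185)),(T(312,505),KT,WT,b(-.11,.086,.0265)),(T(135,212),KT,WT,b(.11,.086,.0265)),
(S(43,158),KS,WS,o('w',-.105)),(S(367,30),KS,WS,o('w',.105)),(S(400,422),KS,WS,o('n',-.105)),(S(722,257),KS,WS,o('n',.105)),(S(348,553),KS,WS,b(-.11,-.086,.0185)),
([279.8,266.8],KT,WT,b(0,.08,.0305)),([341.9,233.5],KT,WT,b(0,-.08,.0225)),([318.9,263.7],KS,WS,b(0,-.08,.0225)),([268.8,233.7],KS,WS,b(0,.08,.0305))]
f=lambda P:np.concatenate([proj(g(P),K,W)-m for m,K,W,g in M])
r=least_squares(f,[.53,.12,.5,1,1],loss='soft_l1')
print(r.x.round(4),np.degrees(r.x[2])); print(f(r.x).reshape(-1,2).round(1).tolist()); np.save("P.npy",r.x)
P=r.x
for l in'nw': print(l,edge(P,l,0).round(4))
print(bpt(P,[0,-.08,.0225]),bpt(P,[0,.08,.03]))
E
```

```text
[0.5213 0.1322 0.5435 1.1563 1.1888] 31.138044642248833
[[-0.2, -0.9], [0.2, 0.1], [-0.6, -0.5], [-0.0, 0.5], [0.2, 0.9], [-1.4, 1.2], [-2.4, 0.8], [-1.0, 0.9], [0.2, 0.4], [-0.6, 1.1], [0.4, -0.1], [0.4, 0.6], [0.6, -0.6], [-3.8, -2.8], [0.3, 3.2], [0.6, 2.6]]
n [0.5814 0.0327 0.1049]
w [0.4549 0.2421 0.1511]
[0.56266634 0.06369083 0.0225    ] [0.47993006 0.20063865 0.03      ]
```

>>> {"fn": "play_rows", "kwargs": {"steps": [[[0,0,0,0,0,10.2],[0,0,0,0,0,10.2],[0,0,0,0,0,10.2],[0,0,0,0,0,10.2],[-0.06,0.01,0,0,0,0],[-0.06,0.01,0,0,0,0],[-0.06,0.01,0,0,0,0],[-0.06,0.01,0,0,0,0],[-0.06,0,0,0,0,0],[-0.06,0,0,0,0,0]]], "fingers": 0}}

```text
t: 2.55
tcp_pos: [0.416, 0.3041, 0.2565]
tool_rot: [0.492, 0.87, 0.0, 0.0]
force: [1.2, 0.5, -0.2]
finger_gap: 0.002
```

>>> {"fn": "play_rows", "kwargs": {"steps": [[[-0.06,0,0,0,0,0],[-0.06,0,0,0,0,0],[-0.06,0,0,0,0,0],[-0.06,0,0,0,0,0],[-0.06,0,0,0,0,0],[-0.06,0,0,0,0,0],[0,0,0,0,0,0]]]}}

```text
t: 3.42
tcp_pos: [0.603, -0.0073, 0.2564]
tool_rot: [0.495, 0.869, 0.0, 0.002]
force: [-0.9, 1.1, -0.7]
finger_gap: 0.0
```

```bash
cat > st.py <<'E'
from fit import *
from scipy.spatial.transform import Rotation as R
from station import manip
import cv2,sys
def state(pr=True):
    P=np.load("P.npy"); s=manip.sense(); d=s["tcp_pos"]-[P[0],P[1],0]; c,n=np.cos(P[2]),np.sin(P[2])
    b=np.array([c*d[0]+n*d[1],-n*d[0]+c*d[1],d[2]]); M=R.from_quat(s["tool_rot"]).as_matrix()
    f=s["force"]; fb=np.array([c*f[0]+n*f[1],-n*f[0]+c*f[1],f[2]])
    print("t",round(s["t"],2),"tcp board",b.round(4),"fb",fb.round(2),"toolx yaw",np.degrees(np.arctan2(M[1,0],M[0,0])).round(2),"want",(np.degrees(P[2])+90).round(2),"z",M[:,2].round(3),"gap",round(s["finger_gap"],2))
def pic(tag,win=None):
    for n in("side","top"):
        im=manip.snapshot(n)["img"][:,:,::-1]
        a=im[110:310,180:400] if n=="side" else im[130:330,200:420]
        cv2.imwrite(f"pics/{tag}_{n}.png",cv2.resize(a,None,fx=2.7,fy=2.7,interpolation=cv2.INTER_CUBIC))
E
python3 -c "
from st import *
state()"
```

```text
t 3.42 tcp board [-0.0022 -0.1616  0.2564] fb [-0.2   1.43 -0.69] toolx yaw 120.68 want 121.14 z [ 0.003 -0.001 -1.   ] gap 0.0
```

>>> {"fn": "play_rows", "kwargs": {"steps": [[[0,0,0.05,0,0,0],[0,0,0.05,0,0,0],[0,0,0.05,0,0,0],[0,0,0,0,0,0]]]}}

```text
t: 3.92
tcp_pos: [0.5966, -0.0014, 0.1027]
tool_rot: [0.492, 0.87, -0.002, -0.005]
force: [0.3, -0.1, -0.2]
finger_gap: -0.005
```

```bash
python3 -c "
from st import *
state();pic('a')"
```

```text
t 3.92 tcp board [-0.0047 -0.1533  0.1027] fb [ 0.2  -0.23 -0.23] toolx yaw 121.03 want 121.14 z [-0.01   0.002 -1.   ] gap -0.0
```

View pics/a_side.png

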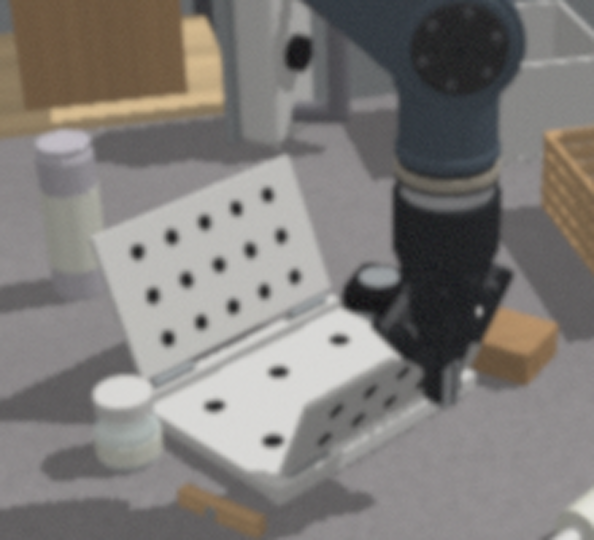

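View pics/a_top.png

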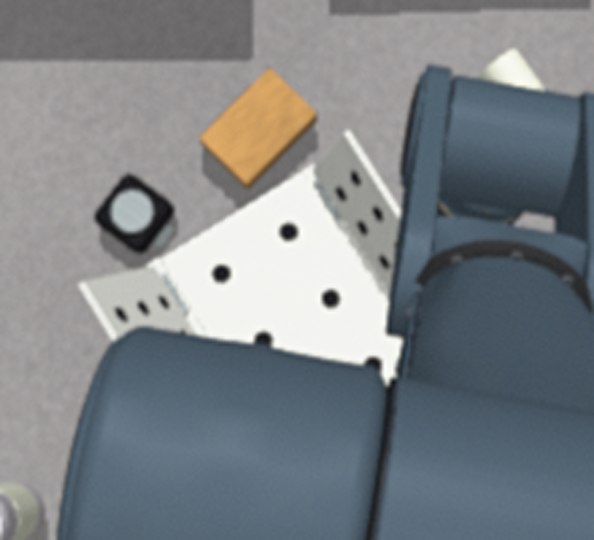

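```bash
python3 -c "
from st import *
P=np.load('P.npy');W=np.load('W.npz')['WS']
for dz in (.025,.038): print(proj(bpt(P,[-.005,-.153,.1027-dz]),KS,W))
# trajectory: tcp (by,z) for narrow leaf, fingers half .011
for a in np.arange(1.1,3.2,.1):
    e=np.array([-.08-.09*np.cos(a)-.003*np.sin(a),.0225+.09*np.sin(a)-.003*np.cos(a)])
    g=np.array([-.08-.075*np.cos(a)-.003*np.sin(a),.0225+.075*np.sin(a)-.003*np.cos(a)])
    print(round(a,2),'edge',e.round(3),'r75',g.round(3))
"
```

```text
[343.13648305 259.57635456]
[343.0819718  264.96376387]
1.1 edge [-0.123  0.101] r75 [-0.117  0.088]
1.2 edge [-0.115  0.105] r75 [-0.11   0.091]
1.3 edge [-0.107  0.108] r75 [-0.103  0.094]
1.4 edge [-0.098  0.111] r75 [-0.096  0.096]
1.5 edge [-0.089  0.112] r75 [-0.088  0.097]
1.6 edge [-0.08   0.113] r75 [-0.081  0.098]
1.7 edge [-0.071  0.112] r75 [-0.073  0.097]
1.8 edge [-0.062  0.111] r75 [-0.066  0.096]
1.9 edge [-0.054  0.109] r75 [-0.059  0.094]
2.0 edge [-0.045  0.106] r75 [-0.052  0.092]
2.1 edge [-0.037  0.102] r75 [-0.045  0.089]
2.2 edge [-0.029  0.097] r75 [-0.038  0.085]
2.3 edge [-0.022  0.092] r75 [-0.032  0.08 ]
2.4 edge [-0.016  0.086] r75 [-0.027  0.075]
2.5 edge [-0.01   0.079] r75 [-0.022  0.07 ]
2.6 edge [-0.004  0.071] r75 [-0.017  0.064]
2.7 edge [0.    0.064] r75 [-0.013  0.057]
2.8 edge [0.004 0.055] r75 [-0.01  0.05]
2.9 edge [0.007 0.047] r75 [-0.008  0.043]
3.0 edge [0.009 0.038] r75 [-0.006  0.036]
3.1 edge [0.01  0.029] r75 [-0.005  0.029]
```

>>> {"fn": "play_rows", "kwargs": {"steps": [[[0.008,0,-0.002,0,0,0],[0.008,0,-0.002,0,0,0],[0.007,0,-0.002,0,0,0],[0.007,0,-0.002,0,0,0],[0.007,0,-0.002,0,0,0],[0.007,0,-0.001,0,0,0],[0.007,0,-0.001,0,0,0],[0.007,0,0,0,0,0]]]}}

```text
t: 5.03
tcp_pos: [0.5702, 0.0472, 0.1183]
tool_rot: [0.493, 0.87, 0.0, -0.0]
force: [1.3, -0.8, 0.6]
finger_gap: -0.005
```

```bash
python3 -c "
from st import *
state();pic('b')"
```

```text
t 5.03 tcp board [-0.0021 -0.0979  0.1183] fb [ 0.66 -1.37  0.56] toolx yaw 120.99 want 121.14 z [-0.  0. -1.] gap -0.0
```

View pics/b_side.png

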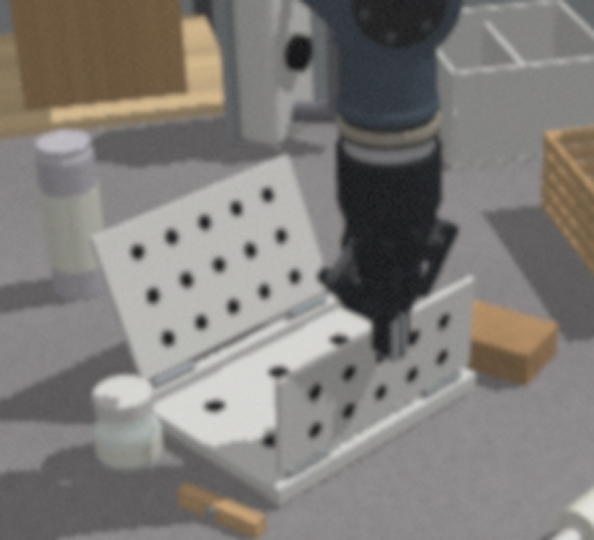

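>>> {"fn": "play_rows", "kwargs": {"steps": [[[0.0075,0,0,0,0,0],[0.0075,0,0,0,0,0],[0.0075,0,0.001,0,0,0],[0.007,0,0.002,0,0,0],[0.007,0,0.002,0,0,0],[0.007,0,0.003,0,0,0],[0.007,0,0.003,0,0,0],[0.006,0,0.004,0,0,0],[0.005,0,0.004,0,0,0],[0.005,0,0.005,0,0,0]]]}}

```text
t: 6.38
tcp_pos: [0.5361, 0.1041, 0.094]
tool_rot: [0.492, 0.87, 0.0, 0.0]
force: [-0.2, -1.0, 0.5]
finger_gap: 0.002
```

```bash
python3 -c "
from st import *
state();pic('c')"
```

```text
t 6.38 tcp board [-0.0018 -0.0317  0.094 ] fb [-0.72 -0.77  0.53] toolx yaw 120.99 want 121.14 z [ 0.  0. -1.] gap 0.0
```

View pics/c_side.png

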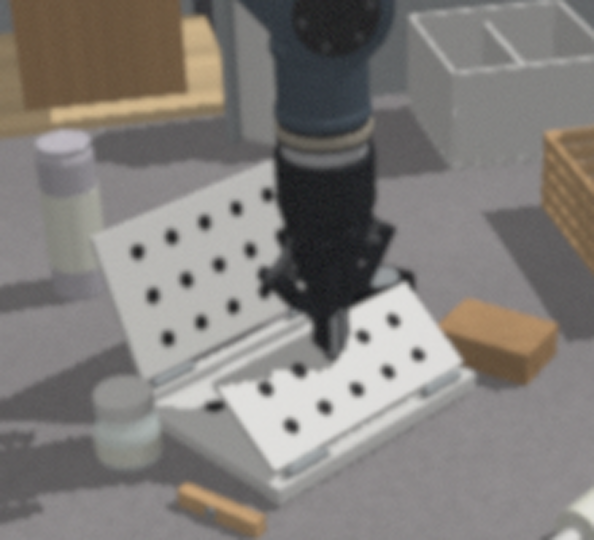

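>>> {"fn": "play_rows", "kwargs": {"steps": [[[0.005,0,0.005,0,0,0],[0.004,0,0.006,0,0,0],[0.003,0,0.006,0,0,0],[0.002,0,0.006,0,0,0],[0.001,0,0.006,0,0,0],[0.001,0,0.005,0,0,0],[0,0,0.004,0,0,0],[0,0,0.003,0,0,0],[0,0,0,0,0,0]]]}}

```text
t: 7.6
tcp_pos: [0.5279, 0.1174, 0.0531]
tool_rot: [0.492, 0.87, -0.0, -0.0]
force: [-0.1, 0.3, 0.1]
finger_gap: 0.004
```

```bash
python3 -c "
from st import *
state();pic('d')"
```

```text
t 7.6 tcp board [-0.002  -0.0161  0.0531] fb [0.07 0.26 0.05] toolx yaw 120.99 want 121.14 z [-0. -0. -1.] gap 0.0
```

View pics/d_side.png

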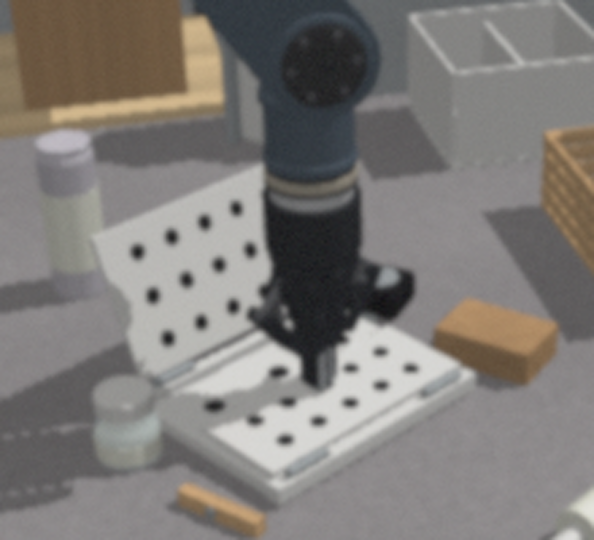

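>>> {"fn": "play_rows", "kwargs": {"steps": [[[0,0,0.0015,0,0,0],[0,0,0.0015,0,0,0],[0,0,0,0,0,0]]]}}

```text
t: 8.07
tcp_pos: [0.5282, 0.1175, 0.0506]
tool_rot: [0.492, 0.87, 0.0, 0.0]
force: [0.3, 1.0, 2.1]
finger_gap: -0.004
```

>>> {"fn": "play_rows", "kwargs": {"steps": [[[0,0,0.001,0,0,0],[0,0,0,0,0,0]]]}}

```text
t: 8.32
tcp_pos: [0.5282, 0.1175, 0.0505]
tool_rot: [0.492, 0.87, 0.0, 0.0]
force: [-1.6, 0.6, 9.7]
finger_gap: -0.003
```

>>> {"fn": "play_rows", "kwargs": {"steps": [[[0,0,-0.02,0,0,0],[0,0,-0.06,0,0,0],[0,0,-0.06,0,0,0],[0,0,-0.06,0,0,0],[0.04,0,0,0,0,0],[0.06,0,0,0,0,0],[0.06,0,0,0,0,0],[0.03,0,0,0,0,0],[0,0,0,0,0,0]]]}}

```text
t: 9.45
tcp_pos: [0.4284, 0.2818, 0.2491]
tool_rot: [0.491, 0.871, -0.0, -0.0]
force: [0.2, 0.5, -0.5]
finger_gap: -0.002
```

```bash
python3 -c "
from st import *
state();pic('e')"
```

```text
t 9.45 tcp board [-0.0022  0.1761  0.2491] fb [ 0.44  0.32 -0.53] toolx yaw 121.22 want 121.14 z [-0.001 -0.    -1.   ] gap -0.0
```

View pics/e_side.png

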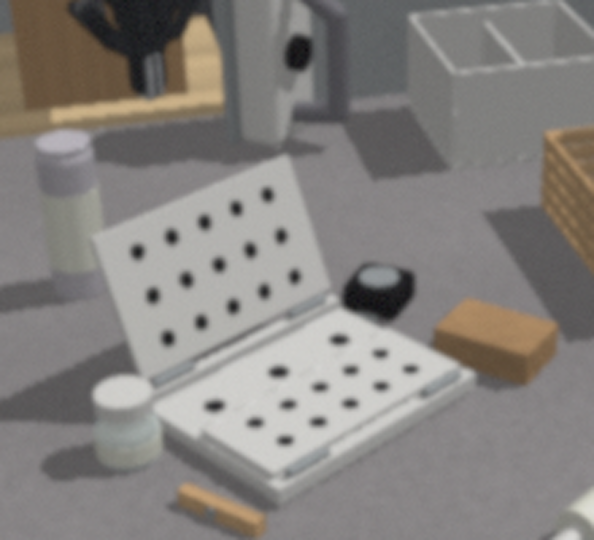

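View pics/e_top.png

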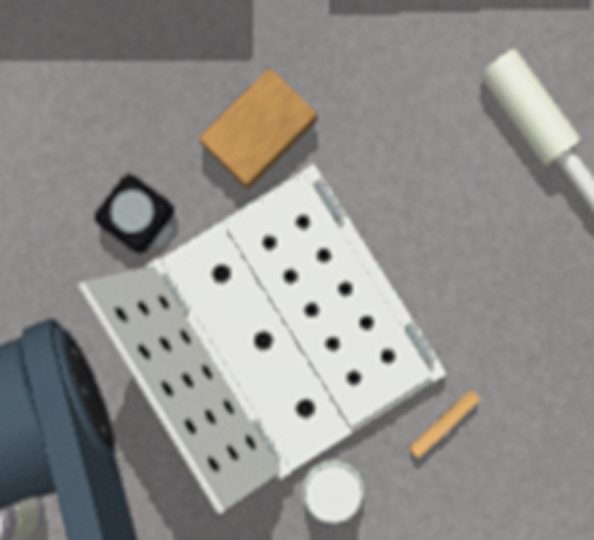

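>>> {"fn": "play_rows", "kwargs": {"steps": [[[0,0,0.05,0,0,0],[0,0,0.05,0,0,0],[0,0,0.008,0,0,0],[-0.014,0,0,0,0,0],[-0.012,0,-0.002,0,0,0],[-0.01,0,-0.003,0,0,0],[-0.01,0,-0.003,0,0,0],[-0.01,0,-0.003,0,0,0],[-0.01,0,-0.003,0,0,0],[-0.008,0,-0.002,0,0,0]]]}}

```text
t: 10.8
tcp_pos: [0.4681, 0.2162, 0.1572]
tool_rot: [0.493, 0.87, -0.0, -0.0]
force: [0.0, 1.5, -1.6]
finger_gap: -0.001
```

```bash
python3 -c "
from st import *
state();pic('f')
g0=None
for a in np.arange(1.5,3.21,.085):
    g=np.array([.08+.11*np.cos(a)+.003*np.sin(a)+.011,.0305+.11*np.sin(a)-.003*np.cos(a)+.025])
    print(round(a,2),g.round(4), (g-g0).round(4) if g0 is not None else '');g0=g
"
```

```text
t 10.8 tcp board [-0.0021  0.0995  0.1572] fb [ 0.8   1.25 -1.56] toolx yaw 120.99 want 121.14 z [-0.001 -0.    -1.   ] gap -0.0
1.5 [0.1018 0.165 ] 
1.58 [0.0924 0.1655] [-0.0093  0.0005]
1.67 [0.0831 0.1653] [-0.0093 -0.0003]
1.76 [0.0738 0.1642] [-0.0093 -0.0011]
1.84 [0.0646 0.1623] [-0.0092 -0.0019]
1.92 [0.0557 0.1597] [-0.009  -0.0026]
2.01 [0.0469 0.1563] [-0.0087 -0.0034]
2.09 [0.0385 0.1522] [-0.0084 -0.0041]
2.18 [0.0305 0.1474] [-0.008  -0.0048]
2.26 [0.0229 0.142 ] [-0.0076 -0.0055]
2.35 [0.0158 0.1359] [-0.0071 -0.0061]
2.43 [0.0093 0.1292] [-0.0066 -0.0067]
2.52 [0.0033 0.122 ] [-0.006  -0.0072]
2.6 [-0.002   0.1143] [-0.0053 -0.0077]
2.69 [-0.0067  0.1062] [-0.0047 -0.0081]
2.77 [-0.0106  0.0977] [-0.004  -0.0085]
2.86 [-0.0138  0.0889] [-0.0032 -0.0088]
2.94 [-0.0163  0.0799] [-0.0025 -0.009 ]
3.03 [-0.018   0.0707] [-0.0017 -0.0092]
3.11 [-0.0189  0.0614] [-0.0009 -0.0093]
3.2 [-0.019   0.0521] [-0.0001 -0.0094]
```

View pics/f_side.png

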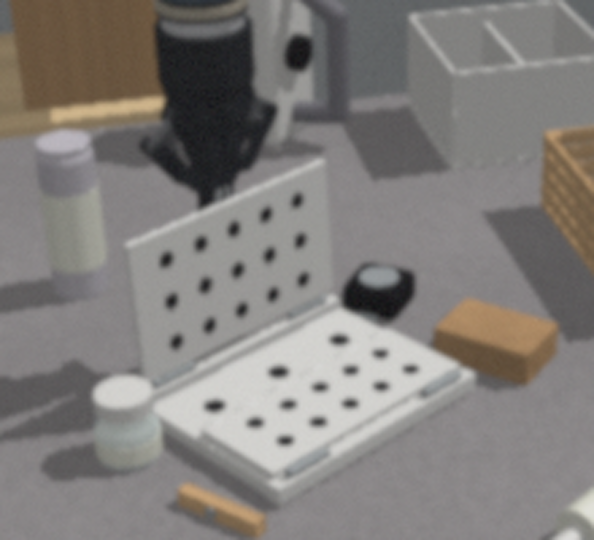

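>>> {"fn": "play_rows", "kwargs": {"steps": [[[-0.009,0,0,0,0,0],[-0.009,0,0,0,0,0],[-0.009,0,0.001,0,0,0],[-0.009,0,0.001,0,0,0],[-0.009,0,0.002,0,0,0],[-0.008,0,0.003,0,0,0],[-0.008,0,0.004,0,0,0],[-0.008,0,0.004,0,0,0],[-0.007,0,0.005,0,0,0],[-0.006,0,0.006,0,0,0]]]}}

```text
t: 12.15
tcp_pos: [0.5111, 0.1461, 0.1311]
tool_rot: [0.492, 0.87, 0.0, 0.001]
force: [-0.1, -0.4, 1.2]
finger_gap: -0.0
```

```bash
python3 -c "
from st import *
state();pic('g')"
```

```text
t 12.15 tcp board [-0.0015  0.0172  0.1311] fb [-0.28 -0.26  1.15] toolx yaw 121.0 want 121.14 z [ 0.001 -0.    -1.   ] gap -0.0
```

View pics/g_side.png

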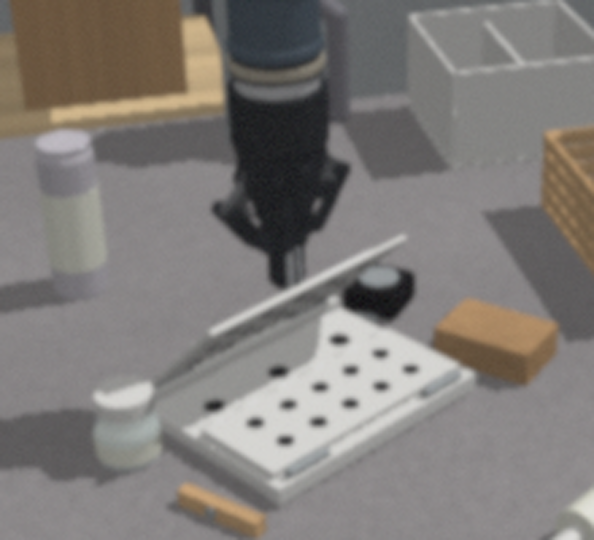

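>>> {"fn": "play_rows", "kwargs": {"steps": [[[-0.006,0,0.006,0,0,0],[-0.006,0,0.007,0,0,0],[-0.005,0,0.007,0,0,0],[-0.005,0,0.008,0,0,0],[-0.004,0,0.008,0,0,0],[-0.003,0,0.008,0,0,0],[-0.002,0,0.008,0,0,0],[-0.002,0,0.007,0,0,0],[-0.001,0,0.006,0,0,0],[0,0,0.004,0,0,0]]]}}

```text
t: 13.5
tcp_pos: [0.528, 0.1174, 0.0619]
tool_rot: [0.492, 0.87, -0.0, 0.0]
force: [0.1, -0.9, 1.3]
finger_gap: -0.001
```

>>> {"fn": "play_rows", "kwargs": {"steps": [[[0,0,0.0015,0,0,0],[0,0,0.001,0,0,0],[0,0,0,0,0,0]]]}}

```text
t: 13.88
tcp_pos: [0.5279, 0.1176, 0.0599]
tool_rot: [0.492, 0.87, 0.0, 0.0]
force: [-0.4, 0.3, -0.4]
finger_gap: -0.001
```

```bash
python3 -c "
from st import *
state();pic('h')"
```

```text
t 13.88 tcp board [-0.0019 -0.0159  0.0599] fb [-0.21  0.5  -0.35] toolx yaw 120.99 want 121.14 z [ 0.  0. -1.] gap -0.0
```

View pics/h_side.png

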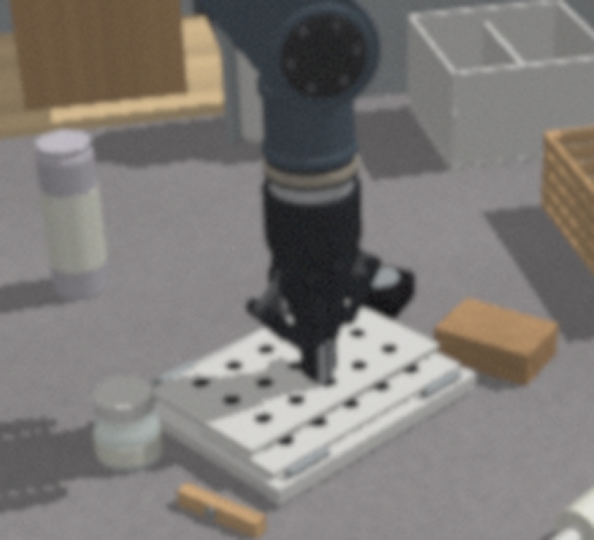

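Down a little more until the stop is felt.

>>> {"fn": "play_rows", "kwargs": {"steps": [[[0,0,0.001,0,0,0],[0,0,0.0005,0,0,0],[0,0,0,0,0,0]]]}}

```text
t: 14.35
tcp_pos: [0.528, 0.1175, 0.0586]
tool_rot: [0.493, 0.87, 0.0, 0.0]
force: [0.3, -0.3, 3.2]
finger_gap: -0.002
```

>>> {"fn": "play_rows", "kwargs": {"steps": [[[0,0,0.0005,0,0,0],[0,0,0.0005,0,0,0],[0,0,0,0,0,0]]]}}

```text
t: 14.72
tcp_pos: [0.5281, 0.1176, 0.0585]
tool_rot: [0.492, 0.87, 0.0, 0.0]
force: [-1.5, 0.7, 11.0]
finger_gap: -0.004
```

Stop reached at 11 N. Lifting off and moving clear.

>>> {"fn": "play_rows", "kwargs": {"steps": [[[0,0,-0.01,0,0,0],[0,0,-0.05,0,0,0],[0,0,-0.06,0,0,0],[0,0,-0.06,0,0,0],[0.06,0,0,0,0,0],[0.06,0,0,0,0,0],[0.06,0,0,0,0,0],[0.06,0,0,0,0,0],[0.06,0,0,0,0,0],[0,0,0,0,0,0]]]}}

```text
t: 15.98
tcp_pos: [0.3706, 0.3775, 0.2374]
tool_rot: [0.49, 0.872, 0.0, -0.0]
force: [0.2, -1.3, -0.7]
finger_gap: -0.002
```

```bash
python3 -c "
from st import *
state();pic('i')
W=np.load('W.npz');P=np.load('P.npy').copy();P[3]=P[4]=np.pi
for n,K,w in(('side',KS,W['WS']),('top',KT,W['WT'])):
    p=manip.snapshot(n)
    for l,b in(('board',[0,0,0]),('narrow_leaf_edge',None),('wide_leaf_edge',None),('wide_leaf_hinge',[0,.08,.0305])):
        q=bpt(P,b) if b else edge(P,l[0],0)
        print(n,l,proj(q,K,w).round(1),[(np.round(x['point'],1).tolist(),round(x['score'],2)) for x in manip.pinpoint(l,p)[:1]])
    for l in 'soap_carton tape_measure stain_jar clothes_peg'.split(): print(l,[np.round(x['point'],1).tolist() for x in manip.pinpoint(l,p)[:1]])
"
```

```text
t 15.97 tcp board [-0.0021  0.288   0.2374] fb [-0.52 -1.19 -0.72] toolx yaw 121.37 want 121.14 z [-0.001  0.001 -1.   ] gap -0.0
side board [293.9 261. ] []
side narrow_leaf_edge [290.4 250.9] []
side wide_leaf_edge [309.3 258.3] [([310.6, 256.6], 0.74)]
side wide_leaf_hinge [269.4 236.3] [([269.2, 233.1], 0.67)]
soap_carton [[364.7, 241.7]]
tape_measure [[317.2, 223.6]]
stain_jar [[228.0, 278.0]]
clothes_peg [[259.1, 303.3]]
top board [309.7 249.1] [([309.7, 248.8], 0.93)]
top narrow_leaf_edge [305.9 250.7] []
top wide_leaf_edge [327.4 237. ] [([328.8, 234.5], 0.82)]
top wide_leaf_hinge [280.4 266.2] [([280.0, 265.9], 0.91)]
soap_carton [[293.8, 181.0]]
tape_measure [[250.7, 208.1]]
stain_jar [[323.0, 307.4]]
clothes_peg [[364.9, 288.0]]
```

View pics/i_side.png

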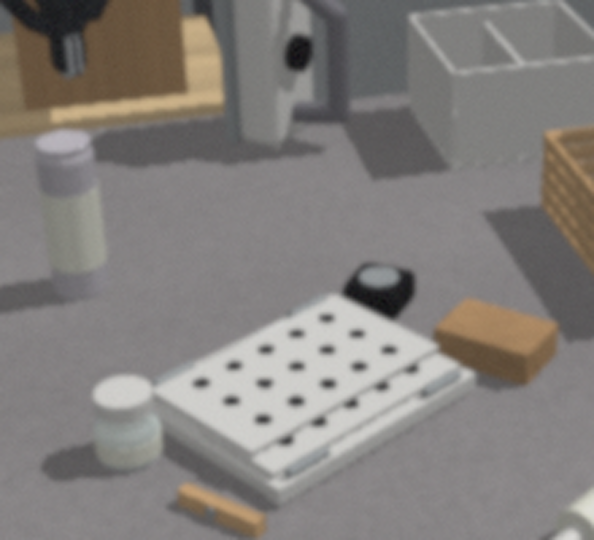

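View pics/i_top.png

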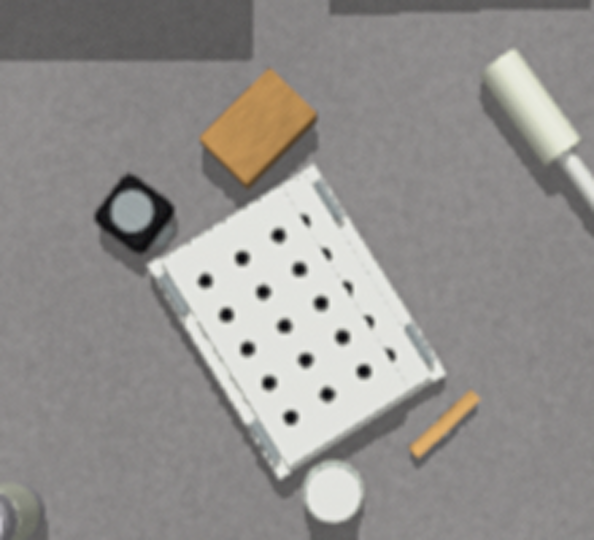

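Both leaves lie flat, and the board and the things around it look unmoved in both views.

```bash
python3 -c "
from station import manip
print(manip.sign_off())"
```

```text
the job is handed in; nothing more can be done
None
```

The white folding board is closed: I pushed the narrow leaf over first, then the wide leaf on top of it, using the shut fingertips along each leaf's arc. The job was handed in at about 16 s, and no verdict was reported.

- **Force:** The readings, taken at the end of each move, were at most about 2 N while turning the leaves. I pressed each leaf down briefly until I felt its stop, at about 10 N for the narrow leaf and 11 N for the wide one.
- **Leaves flat:** At the stops the fingertips stood within about 0.1 mm of where the closed outer faces should be, 25.5 mm and 33.5 mm above the table. The last pictures show both leaves flat, and the wide leaf's edge was found within 3 pixels of its predicted closed position in both views.
- **Nothing moved:** In the top view the board's centre was within half a pixel of where I first fitted it. The soap carton, tape measure, stain jar, clothes peg, spray can and lint roller look unmoved in the pictures. The network's positions for the smaller things near the board shifted by up to about 3.5 pixels, which I took as its usual scatter.
- **Not found at the end:** The network did not find the narrow leaf's edge in either view, since the wide leaf now covers it. It also missed the board in the side view.
- **Robot clear:** The arm was well away from the board, touching nothing, when I handed in.

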